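# Push a parts tray past the sprung drop gate of a feed chute

## Task

Feed the tray of spacer blocks through the chute into the bay behind the drop gate: press the gate's pedal down with one fingertip and keep it down while the other fingertip pushes the tray along the chute, right over the gate and fully home against the end stop. Then let go so the gate springs up behind the tray. Only push: do not pick up the tray, leave the blocks sitting in it, and do not disturb the loose things lying round the chute.

Things in the scene. Friction and masses are not known exactly. Their poses are not given: they have to be found in the camera images.
- chute: Fixed aluminium channel on grey feet. Origin on the bench under its middle; +x = push direction (roughly to the robot's right), +y across it, away from the robot and the pedal, z up. Deck top z = 70 mm, from x = -210 to 192. Channel y = -38 to 38 mm, open above and at the entry; walls 5 mm thick, tops z = 92 mm. Gate slot at x = 45 mm. The pedal runs outside the -y wall.
- end_stop (a point): Middle of the foot of the end stop's face, on the deck, where the tray's front comes to rest: x = 180 mm in the chute's frame. The stop is an upright plate across the channel, 86 mm wide, top at z = 106 mm.
- gate (a joint): Hinge of the steel gate (leaf and pedal in one piece), rad: 0 = shut, where a spring keeps it; grows as the pedal goes down. Leaf flush with the deck at 0.143, pedal level at 0.20, hard stop 0.26. Axis across the chute at x = 185, z = 78 mm in the chute's frame. Pressing takes about 2 N at the pedal's free end, 5 N beside the leaf; let go, it springs shut. Shut, it does not yield to the tray.
- gate_leaf (a point): Middle of the top edge of the gate's leaf, an upright steel plate 70 mm wide and 4 mm thick across the channel at x = 45 mm; shut, it stands 20 mm above the deck; opening, it sinks through a slot in the deck.
- pedal_end (a point): Middle of the pedal's top at its free (entry) end. The pedal: flat strip, y = -48 to -83 mm, x = -195 to 185 mm (hinge) in the chute's frame, so it can be held down anywhere along the tray's way, also past the leaf. Shut, it slopes up to the entry, this end 157 mm above the bench. At 0.20 rad it lies level, top z = 82 mm; a fingertip at that height can slide along it, gate open.
- tray: Open black plastic tray with two pockets, 120 mm long along its x (the chute's x), 70 mm wide, 28 mm high, walls 4 mm, about 0.25 kg with its blocks. It stands on the deck before the gate. Origin: centre of its underside. Home against the end stop its origin is at x = 120 mm in the chute's frame, its rear end 13 mm past the leaf.
- block_a: Grey moulded spacer block, 44x36x33 mm, lying loose in the tray's rear pocket (its top about 9 mm above the tray's rim). Origin: centre of its underside.
- block_b: The same kind of block in the tray's front pocket. Origin: centre of its underside.
- spare_block: Bystander: grey spacer block, 41x34x31 mm, on the bench beyond the chute. Origin: centre of its underside.
- tape_measure: Bystander: yellow and black tape measure, 38x72x60 mm, on the bench beyond the chute. Origin: centre of its underside.
- screwdriver: Bystander: screwdriver with red handle, 192 mm long, 25 mm high, lying on the bench beyond the chute. Origin: centre of its underside.
- marker: Bystander: marker pen, 135 mm long, 17 mm thick, lying on the bench on the robot's side of the chute. Origin: centre of its underside.
Things that resemble listed ones, but are neither listed nor needed, are in the scene too. There is more than one size of the tray; the job needs the larger.

How it is judged:
By the outcome, as a careful person would: the job done as asked, in the order asked, and still so for the second after the job is handed in, with the robot touching nothing.
It also fails if it takes over 40 s, if anything falls off the work surface, if the arm or the gripper's body presses on something with over 40 N, if the wrist force passes 120 N, or if a joint passes its speed limit or range.

## Robot

A 6-joint arm with a two-finger parallel gripper is mounted at the origin on a cart in front of the work surface, level with it; the furniture and walls round the work are solid. World frame = base frame: x ahead of the robot, y to its left, z up, the work surface at z = 0. Lengths are in m, angles in rad, forces in N, time in s.
With the tool pointing down it reaches from about 0.375 to 0.975 m from the base axis. Payload 3.8 kg.
Tool frame: the origin (TCP) lies between the finger pads; the fingertips stand bot.tip_reach ahead of it and the grasp point (between the pads) lies 11 mm behind it (bot.tip_reach is the distance from the TCP to the fingertips, in m); z points along the fingers, y is the line along which they close (so a half turn about z gives the same grasp; the last joint's range is limited). The gripper opens to 85 mm and grips with 20 to 120 N. Pads are 22 mm wide; open, the fingers measure 114 mm over their backs; the gripper's body (76 mm by 85 mm) begins 54 mm behind the grasp point. The pads swing forward as they close: fully open they stand 13 mm farther back than shut.
Start: joints at [1.262, 0.264, 1.604, -0, 1.274, -0.037], TCP at [0.181, 0.65, 0.214] pointing down, gripper open.
Joint ranges: [-2.63, 2.63], [-0.94, 2.18], [0.31, 2.57], [-1.31, 4.45], [0, 2.66], [-2.55, 2.55]. Speed limits (rad/s): [2.57, 2.57, 3.14, 3.14, 3.14, 3.14].

## Interface

Orientations are given as a 3x3 rotation matrix whose columns are the frame's x, y, z axes.
In Python, from plant import bot gives the robot as it stands.
- The arm moves only by the tool jog_arm, never from a script. Its argument "increments" is a list of rows, each an object with "translation": the shift along the tool's x, y, z normalised to -1 to 1, where 1 is 0.4 m, a list of three; "rot": the turn, a rotation vector about the tool's x, y, z normalised to -1 to 1, where 1 is 0.08 rad, a list of three; "gripper": the opening, from 0 (shut) to 1 (fully open). In form: [{"translation": [tx, ty, tz], "rot": [wx, wy, wz], "gripper": gripper}, ...]. A call has 1 to 20 rows; each row shifts and turns the commanded pose from where the row before left it, along the tool's axes as they then stand; what a row does not reach is not made up. A row lasts 1/12 s, in which the tool goes at most 41.7 mm and 7.16 degrees, less where a joint would pass 70% of its speed; a pose out of reach is approached as far as the arm can. A call with a number of a shift or a turn outside -1 to 1 is refused whole. A call with a gripper value outside its range is refused whole. The fingers move at their own pace and stop on an object; "squeeze" is the grip in N (left out, the last holds). Time passes only in rows, so rows that do not move let the fingers close. It gives the time, the measured TCP pose, the force, the opening and the grip force at its end, in the units of the state.
- bot.observe(): the state, without advancing time (a new reading comes with each control period).
- bot.camera(name): name is "side" or "top" or "wrist"; returns a dict with "frame" (384x512x3 uint8, red, green, blue), "K" (3x3 intrinsics, pixels), "extrinsics" (4x4, takes a point from world to camera coordinates); the wrist camera has in their place "hand_eye" (4x4, takes a point from camera to tool coordinates, whose origin is the TCP and whose axes are the flange's). Camera axes: x right, y down, z forward; pixel columns grow to the right and rows downward; lengths in m; the calibration is good to about 2 mm. The wrist camera is an equidistant fisheye: a pixel r from the principal point sees the ray r / f radians off the axis. A picture is of the moment at which its call begins: read the wrist's pose just before it. There is no depth.
- bot.job_done(): hands the job in; it is judged then, once.
The state is a dict: "t": time; "qpos": joint angles; "qvel": joint speeds; "tau": joint torques, N m; "tool_pos": TCP position; "orientation": TCP orientation; "ft_force": force on the tool from outside, world axes, zero at the start; "torque": the same for the moment, N m; "grip_width": opening from 0.0 (shut) to 1.0 (fully open); "grip_force": force on a finger pad.
Only numpy, scipy, OpenCV 4.12 (cv2) and the standard library are available. Lean on these libraries where they do the work, as an engineer would, in place of code of your own. Each camera call takes 0.05 s, during which the arm holds its last target. There are 200 camera calls.

## Working session

There is one attempt and no reset: what is moved stays moved. The work goes in short steps, Python scripts to look and compute and a tool call to move; the robot and the scene stay as the last step left them, time stands still between calls to the robot, and variables do not carry over. Pictures are saved under pics/ and viewed, at most 10 in all, crops included, and the job is handed in when it is done.

Besides the shell and the picture viewer there is one more tool, called after "Emit:" as name(argument=value, ...), one argument or row to a line, values as JSON. jog_arm: Moves the arm, as the interface text tells. Scaled input: -1 to 1 covers 0.4 m each way for a shift and 0.08 rad each way for a turn. Its arguments: {"type":"object","properties":{"increments":{"type":"array","items":{"type":"object","properties":{"translation":{"type":"array","items":{"type":"number"}},"rot":{"type":"array","items":{"type":"number"}},"gripper":{"type":"number"}}}},"squeeze":{"type":"number"}},"required":["increments"]}

```bash
mkdir -p pics; ls
python3 - <<'E'
from plant import bot
import cv2,numpy as np
for n in("top","side"):
    c=bot.camera(n);cv2.imwrite(f"pics/{n}0.png",cv2.resize(c["frame"][...,::-1],(800,600),interpolation=cv2.INTER_CUBIC))
    np.savez(f"{n}0.npz",**c);print(n,c["K"].tolist(),np.round(c["extrinsics"],4).tolist())
s=bot.observe();print({k:np.round(v,3).tolist() for k,v in s.items()},bot.tip_reach)
E
```

```text
pics
top [[404.8758368585929, 0.0, 258.4855097966178], [0.0, 404.8758368585929, 197.67391067495524], [0.0, 0.0, 1.0]] [[0.0178, -0.9995, -0.0245, -0.0164], [-0.9911, -0.0144, -0.1327, 0.6168], [0.1323, 0.0267, -0.9909, 0.98], [0.0, 0.0, 0.0, 1.0]]
side [[377.70733599948386, 0.0, 258.3712487915498], [0.0, 377.70733599948386, 193.37074539270003], [0.0, 0.0, 1.0]] [[-0.8909, -0.4538, 0.0173, 0.506], [-0.2765, 0.512, -0.8133, 0.2854], [0.3603, -0.7293, -0.5816, 0.6883], [0.0, 0.0, 0.0, 1.0]]
{'t': 0.1, 'qpos': [1.262, 0.265, 1.605, -0.0, 1.274, -0.037], 'qvel': [0.001, 0.0, -0.003, -0.0, 0.0, -0.0], 'tau': [0.001, -51.671, -36.859, 0.0, 0.007, 0.0], 'tool_pos': [0.181, 0.65, 0.213], 'orientation': [[-0.963, 0.268, -0.001], [0.268, 0.963, -0.002], [0.0, -0.002, -1.0]], 'ft_force': [-0.158, 0.373, 0.309], 'torque': [-0.007, 0.025, -0.018], 'grip_force': 0.0, 'grip_width': 1.001} 0.008
```

View pics/top0.png

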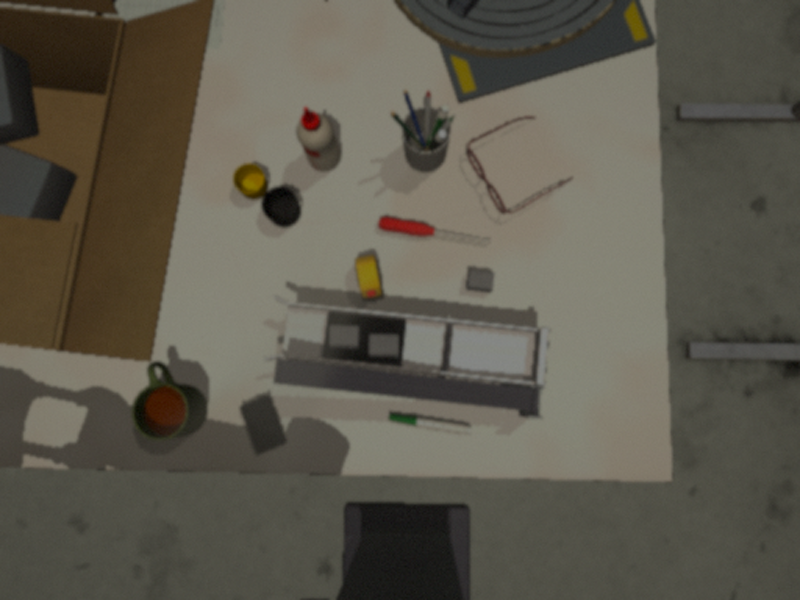

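View pics/side0.png

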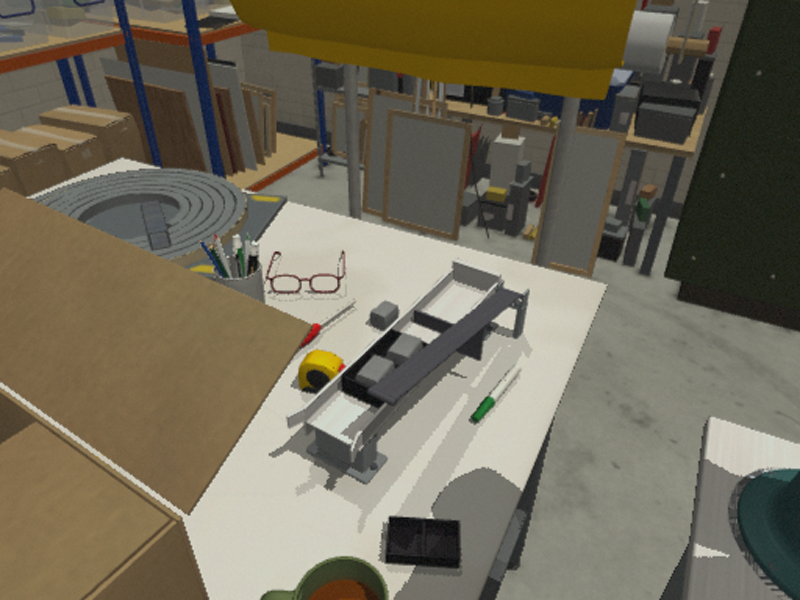

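Side view: the black tray in the chute is at about (385,365) and the smaller look-alike is on the bench at (423,541). In the top view they are at (365,338) and (262,423). The tray in the chute, with the blocks in it, is the one I want. Next is a close crop of both views.

Run:
```python
import cv2,numpy as np
t=np.load("top0.npz")["frame"][180:275,170:360,::-1];s=np.load("side0.npz")["frame"][160:310,180:345,::-1]
g=lambda im,k:cv2.convertScaleAbs(cv2.resize(im,None,fx=k,fy=k,interpolation=cv2.INTER_CUBIC),alpha=1.3,beta=10)
cv2.imwrite("pics/ct.png",g(t,4.2));cv2.imwrite("pics/cs.png",g(s,4))
```

```text
(no output)
```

View pics/ct.png

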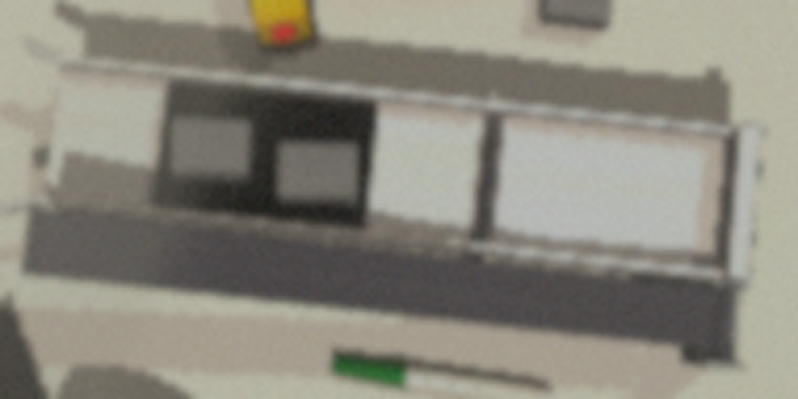

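View pics/cs.png

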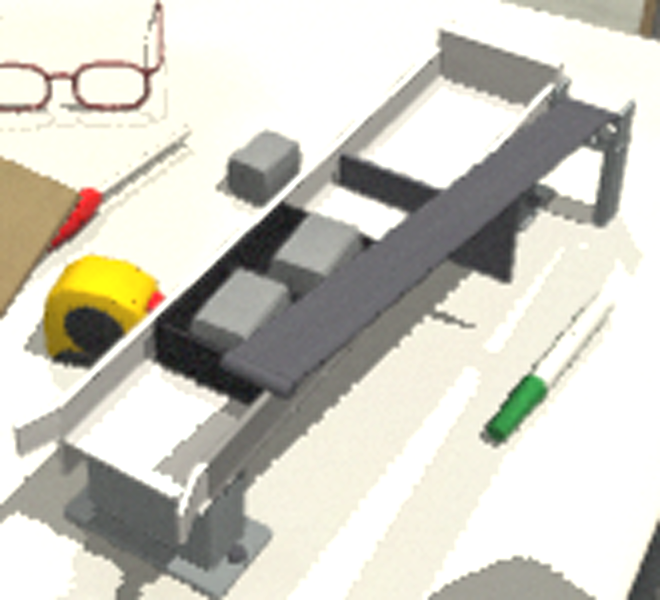

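Crop: the right tray, with both blocks in it, is at ct.png (165..375, 85..225). The leaf is at (490,112)-(485,245), the end stop is at x≈740, and the pedal end is at (30,207)-(22,268). The side crop shows the same parts. I'll fit the chute pose from both views.

```bash
cat > fit.py <<'E'
import numpy as np,cv2
from scipy.optimize import least_squares
C={n:np.load(n+"0.npz") for n in("top","side")}
def proj(n,p):
    e=C[n]["extrinsics"];q=C[n]["K"]@(e[:3,:3]@p+e[:3,3]);return q[:2]/q[2]
def px(n,u,v): return np.array([u/4.2+170,v/4.2+180]) if n=="top" else np.array([u/4+180,v/4+160])
O=[("top",740,126,(.18,.043,.106),0),("top",730,278,(.18,-.043,.106),0),("top",491,112,(.045,.035,.09),0),("top",483,243,(.045,-.035,.09),0),
("top",30,207,(-.195,-.048,.157),0),("top",22,268,(-.195,-.083,.157),0),
("side",65,440,(-.21,.038,.07),0),("side",185,495,(-.21,-.038,.07),0),("side",225,355,(-.195,-.048,.157),0),("side",278,390,(-.195,-.083,.157),0),
("side",440,30,(.18,.043,.106),0),("side",562,70,(.18,-.043,.106),0),("side",342,155,(.045,.035,.09),0),
("top",375,100,(.06,.035,.028),1),("top",365,225,(.06,-.035,.028),1),("top",168,83,(-.06,.035,.028),1),("side",158,322,(-.06,.035,.028),1),("side",287,205,(.06,.035,.028),1)]
def f(w):
    x,y,a,z,tx=w;R=cv2.Rodrigues(np.array([0,0,a]))[0];r=[]
    for n,u,v,p,k in O:
        p=np.array(p)+(np.array([tx,0,.07]) if k else 0)
        r.append(proj(n,R@p+[x,y,z])-px(n,u,v))
    return np.ravel(r)
s=least_squares(f,[.4,0,-1.6,0,-.08],loss="soft_l1");print(np.round(s.x,4))
for o,r in zip(O,f(s.x).reshape(-1,2)):print(o[0],o[3],np.round(r,1))
E
python3 fit.py
```

```text
[ 0.558  -0.0296 -1.6701 -0.0026 -0.0815]
top (0.18, 0.043, 0.106) [-0.5 -0.2]
top (0.18, -0.043, 0.106) [-1.5  0.3]
top (0.045, 0.035, 0.09) [0.7 0.7]
top (0.045, -0.035, 0.09) [-0.6 -1.3]
top (-0.195, -0.048, 0.157) [ 0.5 -0.6]
top (-0.195, -0.083, 0.157) [0.2 0.6]
side (-0.21, 0.038, 0.07) [ 0.2 -0.4]
side (-0.21, -0.038, 0.07) [1.3 2.5]
side (-0.195, -0.048, 0.157) [-0.5  1.4]
side (-0.195, -0.083, 0.157) [2.8 0.5]
side (0.18, 0.043, 0.106) [ 0.7 -0.3]
side (0.18, -0.043, 0.106) [ 0.1 -0.3]
side (0.045, 0.035, 0.09) [ 0.6 -0.5]
top (0.06, 0.035, 0.028) [0.7 0. ]
top (0.06, -0.035, 0.028) [-0.4 -0.4]
top (-0.06, 0.035, 0.028) [ 0.1 -1.6]
side (-0.06, 0.035, 0.028) [-1.2 -0.6]
side (0.06, 0.035, 0.028) [-0.9 -1.4]
```

Emit:
jog_arm(
  increments=[
    {"translation": [0, 0, -0.1], "rot": [0, 0, 0], "gripper": 0.65},
    {"translation": [0, 0, -0.1], "rot": [0, 0, 0], "gripper": 0.65},
    {"translation": [-0.064, -0.072, 0], "rot": [0, 0, 0], "gripper": 0.65},
    {"translation": [-0.064, -0.072, 0], "rot": [0, 0, 0], "gripper": 0.65},
    {"translation": [-0.064, -0.072, 0], "rot": [0, 0, 0], "gripper": 0.65},
    {"translation": [-0.064, -0.072, 0], "rot": [0, 0, 0], "gripper": 0.65},
    {"translation": [-0.064, -0.072, 0], "rot": [0, 0, 0], "gripper": 0.65},
    {"translation": [-0.064, -0.072, 0], "rot": [0, 0, 0], "gripper": 0.65},
    {"translation": [-0.064, -0.072, 0], "rot": [0, 0, 0], "gripper": 0.65},
    {"translation": [-0.064, -0.072, 0], "rot": [0, 0, 0], "gripper": 0.65},
    {"translation": [-0.064, -0.072, 0], "rot": [0, 0, 0], "gripper": 0.65},
    {"translation": [-0.064, -0.072, 0], "rot": [0, 0, 0], "gripper": 0.65},
    {"translation": [-0.064, -0.072, 0], "rot": [0, 0, 0], "gripper": 0.65},
    {"translation": [-0.064, -0.072, 0], "rot": [0, 0, 0], "gripper": 0.65},
    {"translation": [-0.064, -0.072, 0], "rot": [0, 0, 0], "gripper": 0.65},
  ],
)

```text
t: 1.35
tool_pos: [0.4013, 0.1984, 0.2942]
orientation: [[-0.963, 0.268, -0.0], [0.268, 0.963, -0.0], [0.0, -0.0, -1.0]]
ft_force: [0.9, 0.1, -0.1]
grip_width: 0.649
grip_force: 0.0
```

Emit:
jog_arm(
  increments=[
    {"translation": [0, 0, 0], "rot": [0, 0, 0.97], "gripper": 0.65},
    {"translation": [0, 0, 0], "rot": [0, 0, 0.97], "gripper": 0.65},
    {"translation": [0, 0, 0], "rot": [0, 0, 0.97], "gripper": 0.65},
    {"translation": [0, 0, 0], "rot": [0, 0, 0.97], "gripper": 0.65},
    {"translation": [0, 0, 0], "rot": [0, 0, 0.97], "gripper": 0.65},
    {"translation": [0, 0, 0], "rot": [0, 0, 0.97], "gripper": 0.65},
    {"translation": [0, 0, 0], "rot": [0, 0, 0.97], "gripper": 0.65},
    {"translation": [0, 0, 0], "rot": [0, 0, 0.97], "gripper": 0.65},
    {"translation": [0, 0, 0], "rot": [0, 0, 0.97], "gripper": 0.65},
    {"translation": [0, 0, 0], "rot": [0, 0, 0.97], "gripper": 0.65},
    {"translation": [0, 0, 0], "rot": [0, 0, 0.97], "gripper": 0.65},
    {"translation": [0, 0, 0], "rot": [0, 0, 0.97], "gripper": 0.65},
    {"translation": [0, 0, 0], "rot": [0, 0, 0.97], "gripper": 0.65},
    {"translation": [0, 0, 0], "rot": [0, 0, 0.97], "gripper": 0.65},
    {"translation": [0, 0, 0], "rot": [0, 0, 0.97], "gripper": 0.65},
    {"translation": [0, 0, 0], "rot": [0, 0, 0.97], "gripper": 0.65},
    {"translation": [0, 0, 0], "rot": [0, 0, 0.97], "gripper": 0.65},
    {"translation": [0, 0, 0], "rot": [0, 0, 0.97], "gripper": 0.65},
  ],
)

```text
t: 2.85
tool_pos: [0.4009, 0.2001, 0.2939]
orientation: [[0.101, 0.995, -0.001], [0.995, -0.101, -0.0], [-0.0, -0.001, -1.0]]
ft_force: [-0.6, 0.6, 0.2]
grip_width: 0.65
grip_force: 0.0
```

```bash
cat > st.py <<'E'
import numpy as np
from plant import bot
s=bot.observe();R=np.array(s["orientation"]);p=np.array(s["tool_pos"])
a=-1.6701;E=np.array([[np.cos(a),-np.sin(a),0],[np.sin(a),np.cos(a),0],[0,0,1]])
c=E.T@(p-[.558,-.0296,0])
print("t",s["t"],"world",p.round(4),"chute TCP mm",(c*1000).round(1),"tip z",((c[2]-bot.tip_reach)*1000).round(1),"reach",bot.tip_reach,"w",s["grip_width"])
print("R in chute\n",(E.T@R).round(3),"\nF chute",(E.T@np.array(s["ft_force"])).round(2),"q",np.round(s["qpos"],2))
E
python3 st.py
```

```text
t 2.85 world [0.4009 0.2001 0.2939] chute TCP mm [-212.9 -179.1  293.9] tip z 285.9 reach 0.008 w 0.6499956336501597
R in chute
 [[-1.     0.002  0.   ]
 [ 0.002  1.    -0.001]
 [-0.    -0.001 -1.   ]] 
F chute [-0.5  -0.62  0.23] q [ 0.41 -0.22  1.95 -0.    1.41  0.51]
```

Emit:
jog_arm(
  increments=[
    {"translation": [-0.024, 0.072, 0], "rot": [0, 0, 0], "gripper": 0.65},
    {"translation": [-0.024, 0.072, 0], "rot": [0, 0, 0], "gripper": 0.65},
    {"translation": [-0.024, 0.072, 0], "rot": [0, 0, 0], "gripper": 0.65},
    {"translation": [-0.024, 0.072, 0], "rot": [0, 0, 0], "gripper": 0.65},
    {"translation": [-0.024, 0.072, 0], "rot": [0, 0, 0], "gripper": 0.65},
    {"translation": [0, 0, 0.08], "rot": [0, 0, 0], "gripper": 0.65},
    {"translation": [0, 0, 0.08], "rot": [0, 0, 0], "gripper": 0.65},
    {"translation": [0, 0, 0.08], "rot": [0, 0, 0], "gripper": 0.65},
    {"translation": [0, 0, 0], "rot": [0, 0, 0], "gripper": 0.65},
  ],
)

```text
t: 3.6
tool_pos: [0.5346, 0.137, 0.1902]
orientation: [[0.098, 0.995, -0.014], [0.995, -0.098, -0.003], [-0.004, -0.014, -1.0]]
ft_force: [-2.0, -0.8, -2.3]
grip_width: 0.65
grip_force: 0.0
```

```bash
python3 st.py
python3 - <<'E'
from plant import bot
import cv2,numpy as np
a=bot.camera("side")["frame"][110:310,150:350,::-1];b=bot.camera("wrist")["frame"][...,::-1]
cv2.imwrite("pics/p1.png",np.hstack([cv2.resize(a,(400,400),interpolation=cv2.INTER_CUBIC),cv2.resize(b,(400,300)).copy() if 0 else cv2.copyMakeBorder(cv2.resize(b,(400,300)),0,100,0,0,0)]))
E
```

```text
t 3.6 world [0.5346 0.137  0.1902] chute TCP mm [-163.4  -39.8  190.2] tip z 182.2 reach 0.008 w 0.6495928965034811
R in chute
 [[-1.    -0.001  0.004]
 [-0.001  1.    -0.014]
 [-0.004 -0.014 -1.   ]] 
F chute [ 0.96 -1.91 -2.27] q [ 0.21  0.06  1.89 -0.    1.21  0.3 ]
```

View pics/p1.png

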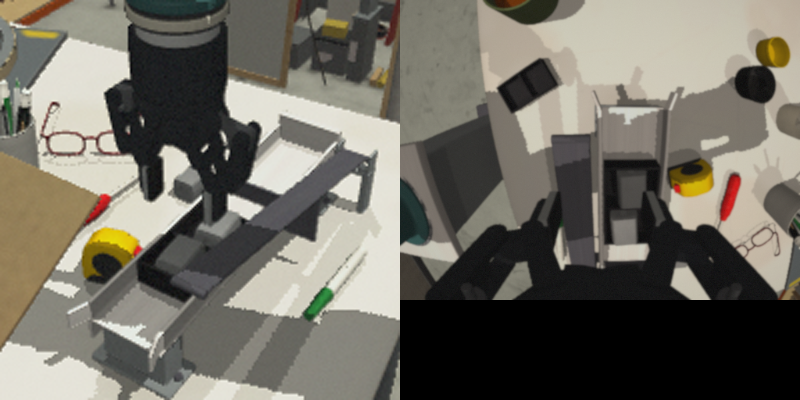

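The side view shows both fingers above the chute, with tips at about (153,195) and (213,220). The wrist view shows them straddling the near wall. I'll project the expected tip positions to check.

```bash
python3 st.py
python3 - <<'E'
import numpy as np
from fit import proj
from plant import bot
s=bot.observe();R=np.array(s["orientation"]);p=np.array(s["tool_pos"])
for d in (.0275,.042,-.0275,-.042):
  for z in(.008,.002):print(d,z,((proj("side",p+R@[0,d,z])-[150,110])*2).round(0))
E
```

```text
t 3.7 world [0.5385 0.1381 0.197 ] chute TCP mm [-164.9  -36.   197. ] tip z 189.0 reach 0.008 w 0.6512520066863547
R in chute
 [[-1.    -0.001  0.001]
 [-0.001  1.    -0.004]
 [-0.001 -0.004 -1.   ]] 
F chute [-1.34  0.74 -0.1 ] q [ 0.21  0.05  1.88 -0.    1.21  0.3 ]
[ 0.558  -0.0296 -1.6701 -0.0026 -0.0815]
top (0.18, 0.043, 0.106) [-0.5 -0.2]
top (0.18, -0.043, 0.106) [-1.5  0.3]
top (0.045, 0.035, 0.09) [0.7 0.7]
top (0.045, -0.035, 0.09) [-0.6 -1.3]
top (-0.195, -0.048, 0.157) [ 0.5 -0.6]
top (-0.195, -0.083, 0.157) [0.2 0.6]
side (-0.21, 0.038, 0.07) [ 0.2 -0.4]
side (-0.21, -0.038, 0.07) [1.3 2.5]
side (-0.195, -0.048, 0.157) [-0.5  1.4]
side (-0.195, -0.083, 0.157) [2.8 0.5]
side (0.18, 0.043, 0.106) [ 0.7 -0.3]
side (0.18, -0.043, 0.106) [ 0.1 -0.3]
side (0.045, 0.035, 0.09) [ 0.6 -0.5]
top (0.06, 0.035, 0.028) [0.7 0. ]
top (0.06, -0.035, 0.028) [-0.4 -0.4]
top (-0.06, 0.035, 0.028) [ 0.1 -1.6]
side (-0.06, 0.035, 0.028) [-1.2 -0.6]
side (0.06, 0.035, 0.028) [-0.9 -1.4]
0.0275 0.008 [155. 216.]
0.0275 0.002 [154. 211.]
0.042 0.008 [142. 210.]
0.042 0.002 [141. 205.]
-0.0275 0.008 [205. 238.]
-0.0275 0.002 [205. 233.]
-0.042 0.008 [219. 244.]
-0.042 0.002 [219. 239.]
```

Emit:
jog_arm(
  increments=[
    {"translation": [0, 0, 0.03], "rot": [0, 0, 0], "gripper": 0.65},
    {"translation": [0, 0, 0.03], "rot": [0, 0, 0], "gripper": 0.65},
    {"translation": [0, 0, 0.03], "rot": [0, 0, 0], "gripper": 0.65},
    {"translation": [0, 0, 0.03], "rot": [0, 0, 0], "gripper": 0.65},
    {"translation": [0, 0, 0.03], "rot": [0, 0, 0], "gripper": 0.65},
    {"translation": [0, 0, 0.03], "rot": [0, 0, 0], "gripper": 0.65},
    {"translation": [0, 0, 0.03], "rot": [0, 0, 0], "gripper": 0.65},
    {"translation": [0, 0, 0.03], "rot": [0, 0, 0], "gripper": 0.65},
    {"translation": [0, 0, 0], "rot": [0, 0, 0], "gripper": 0.65},
    {"translation": [0, 0, 0], "rot": [0, 0, 0], "gripper": 0.65},
    {"translation": [0, 0, 0], "rot": [0, 0, 0], "gripper": 0.65},
  ],
)

```text
t: 4.62
tool_pos: [0.5398, 0.1382, 0.1025]
orientation: [[0.097, 0.995, -0.001], [0.995, -0.097, -0.0], [-0.001, -0.001, -1.0]]
ft_force: [-0.7, -0.3, 1.6]
grip_width: 0.655
grip_force: 0.6
```

```bash
python3 st.py; sed -i 's/^s=least/if __name__=="__main__":\n s=least/; s/^for o,r/ for o,r/' fit.py
python3 - <<'E'
from plant import bot
import cv2,numpy as np
a=bot.camera("side")["frame"][160:310,180:345,::-1]
cv2.imwrite("pics/p2.png",cv2.convertScaleAbs(cv2.resize(a,None,fx=4,fy=4,interpolation=cv2.INTER_CUBIC),alpha=1.3,beta=10))
from fit import *
R=cv2.Rodrigues(np.array([0,0,-1.6701]))[0]
for th in(.143,.2,.26):
  for y in(-.048,-.083):
    h=.2-th;L=.38  # pedal end
    print(th,y,((proj("side",R@[.185-L*np.cos(h)+0*h,y,.078+L*np.sin(h)+.004]+[.558,-.0296,0])-[180,160])*4).round())
E
```

```text
t 4.6167 world [0.5398 0.1382 0.1025] chute TCP mm [-165.2  -34.8  102.5] tip z 94.5 reach 0.008 w 0.6547874786724649
R in chute
 [[-1.    -0.002  0.001]
 [-0.002  1.    -0.001]
 [-0.001 -0.001 -1.   ]] 
F chute [ 0.36 -0.69  1.63] q [ 0.21  0.14  1.97 -0.    1.03  0.3 ]
0.143 -0.048 [226. 440.]
0.143 -0.083 [289. 472.]
0.2 -0.048 [226. 473.]
0.2 -0.083 [288. 505.]
0.26 -0.048 [227. 504.]
0.26 -0.083 [288. 537.]
```

View pics/p2.png

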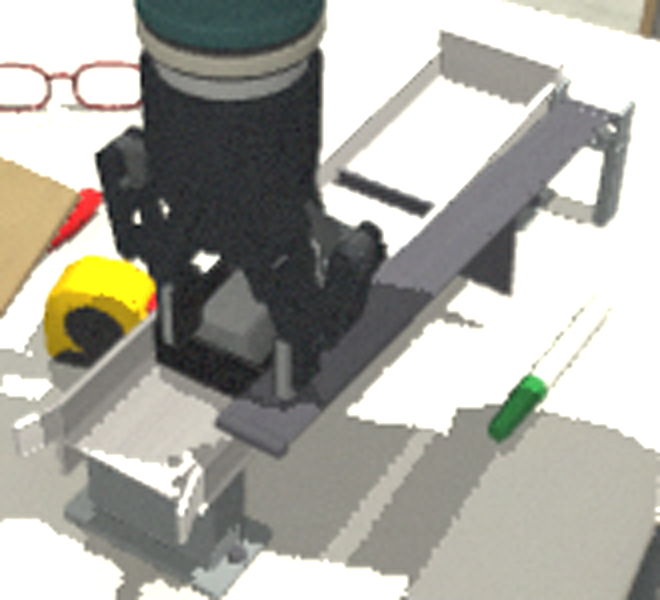

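The pedal end is at about (218,420)-(275,452), so the gate is at roughly 0.11 rad and the leaf is nearly flush. The pedal finger's tip is resting on the pedal about 10 mm above the TCP height. I need to go down about 31 mm more.

Emit:
jog_arm(
  increments=[
    {"translation": [0, 0, 0.02], "rot": [0, 0, 0], "gripper": 0.65},
    {"translation": [0, 0, 0.02], "rot": [0, 0, 0], "gripper": 0.65},
    {"translation": [0, 0, 0.02], "rot": [0, 0, 0], "gripper": 0.65},
    {"translation": [0, 0, 0.015], "rot": [0, 0, 0], "gripper": 0.65},
    {"translation": [0, 0, 0], "rot": [0, 0, 0], "gripper": 0.65},
    {"translation": [0, 0, 0], "rot": [0, 0, 0], "gripper": 0.65},
  ],
)

```text
t: 5.17
tool_pos: [0.5391, 0.1381, 0.0716]
orientation: [[0.097, 0.995, -0.002], [0.995, -0.097, -0.001], [-0.001, -0.002, -1.0]]
ft_force: [-0.5, -0.6, 1.2]
grip_width: 0.648
grip_force: 0.9
```

```bash
python3 st.py;python3 - <<'E'
from plant import bot
import cv2,numpy as np
a=bot.camera("side")["frame"][160:310,180:345,::-1]
cv2.imwrite("pics/p3.png",cv2.convertScaleAbs(cv2.resize(a,None,fx=4,fy=4,interpolation=cv2.INTER_CUBIC),alpha=1.3,beta=10))
E
```

```text
t 5.1667 world [0.5391 0.1381 0.0716] chute TCP mm [-165.   -35.5   71.6] tip z 63.6 reach 0.008 w 0.6475300707741238
R in chute
 [[-1.    -0.002  0.001]
 [-0.002  1.    -0.002]
 [-0.001 -0.002 -1.   ]] 
F chute [ 0.64 -0.42  1.2 ] q [ 0.21  0.18  1.99 -0.    0.98  0.3 ]
```

View pics/p3.png

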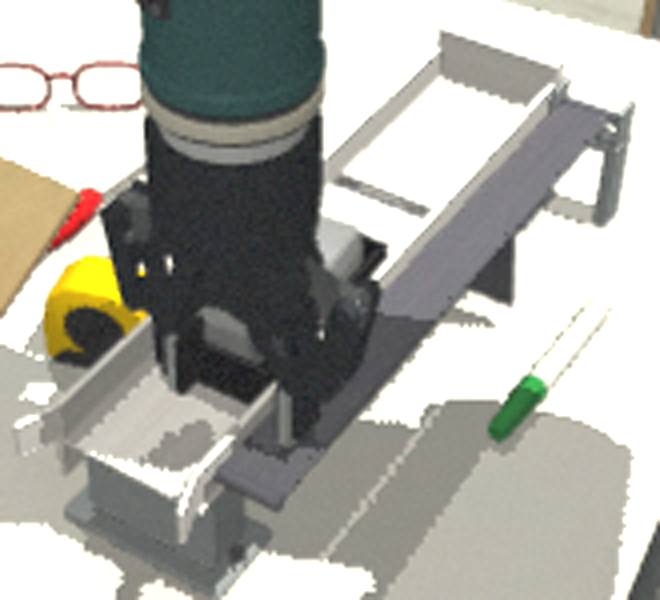

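The pedal is level, with its end at about (278,505), or ≈0.197 rad. The leaf has sunk into the slot, and the channel finger is behind the tray. Now I'll push along tool −x, easing down 2 mm.

Emit:
jog_arm(
  increments=[
    {"translation": [-0.01, 0, 0.003], "rot": [0, 0, 0], "gripper": 0.65},
    {"translation": [-0.015, 0, 0.002], "rot": [0, 0, 0], "gripper": 0.65},
    {"translation": [-0.02, 0, 0], "rot": [0, 0, 0], "gripper": 0.65},
    {"translation": [-0.02, 0, 0], "rot": [0, 0, 0], "gripper": 0.65},
    {"translation": [-0.02, 0, 0], "rot": [0, 0, 0], "gripper": 0.65},
    {"translation": [-0.02, 0, 0], "rot": [0, 0, 0], "gripper": 0.65},
    {"translation": [-0.02, 0, 0], "rot": [0, 0, 0], "gripper": 0.65},
    {"translation": [-0.02, 0, 0], "rot": [0, 0, 0], "gripper": 0.65},
    {"translation": [-0.015, 0, 0], "rot": [0, 0, 0], "gripper": 0.65},
    {"translation": [-0.01, 0, 0], "rot": [0, 0, 0], "gripper": 0.65},
    {"translation": [-0.005, 0, 0], "rot": [0, 0, 0], "gripper": 0.65},
    {"translation": [0, 0, 0], "rot": [0, 0, 0], "gripper": 0.65},
  ],
)

```text
t: 6.22
tool_pos: [0.5331, 0.068, 0.0706]
orientation: [[0.098, 0.995, 0.0], [0.995, -0.098, -0.001], [-0.001, 0.0, -1.0]]
ft_force: [0.6, 1.3, 2.7]
grip_width: 0.648
grip_force: 1.2
```

```bash
python3 st.py;python3 - <<'E'
from plant import bot
import cv2,numpy as np
a=bot.camera("side")["frame"][160:310,180:345,::-1]
cv2.imwrite("pics/p4.png",cv2.convertScaleAbs(cv2.resize(a,None,fx=4,fy=4,interpolation=cv2.INTER_CUBIC),alpha=1.3,beta=10))
E
```

```text
t 6.2167 world [0.5331 0.068  0.0706] chute TCP mm [-94.6 -34.4  70.6] tip z 62.6 reach 0.008 w 0.647637188936408
R in chute
 [[-1.    -0.001  0.001]
 [-0.001  1.     0.   ]
 [-0.001  0.    -1.   ]] 
F chute [-1.34  0.5   2.67] q [ 0.08  0.14  2.04 -0.    0.96  0.18]
```

View pics/p4.png

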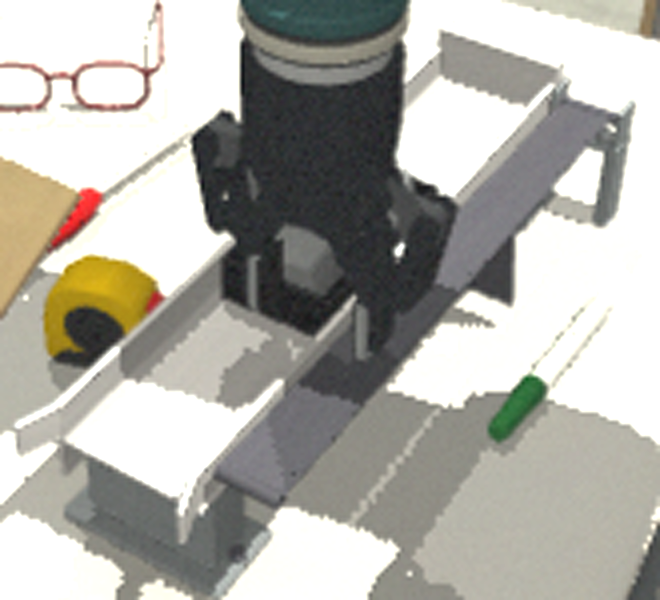

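The tray has moved with its blocks still in it, its rear edge now at about (220,285)-(330,325). The pedal is still level, so I'll continue over the gate.

Emit:
jog_arm(
  increments=[
    {"translation": [-0.01, 0, 0.002], "rot": [0, 0, 0], "gripper": 0.65},
    {"translation": [-0.02, 0, 0.002], "rot": [0, 0, 0], "gripper": 0.65},
    {"translation": [-0.02, 0, 0], "rot": [0, 0, 0], "gripper": 0.65},
    {"translation": [-0.02, 0, 0], "rot": [0, 0, 0], "gripper": 0.65},
    {"translation": [-0.02, 0, 0], "rot": [0, 0, 0], "gripper": 0.65},
    {"translation": [-0.02, 0, 0], "rot": [0, 0, 0], "gripper": 0.65},
    {"translation": [-0.02, 0, 0], "rot": [0, 0, 0], "gripper": 0.65},
    {"translation": [-0.02, 0, 0], "rot": [0, 0, 0], "gripper": 0.65},
    {"translation": [-0.02, 0, 0], "rot": [0, 0, 0], "gripper": 0.65},
    {"translation": [-0.02, 0, 0], "rot": [0, 0, 0], "gripper": 0.65},
    {"translation": [-0.02, 0, 0], "rot": [0, 0, 0], "gripper": 0.65},
    {"translation": [-0.02, 0, 0], "rot": [0, 0, 0], "gripper": 0.65},
    {"translation": [-0.02, 0, 0], "rot": [0, 0, 0], "gripper": 0.65},
    {"translation": [-0.02, 0, 0], "rot": [0, 0, 0], "gripper": 0.65},
    {"translation": [-0.02, 0, 0], "rot": [0, 0, 0], "gripper": 0.65},
    {"translation": [-0.015, 0, 0], "rot": [0, 0, 0], "gripper": 0.65},
    {"translation": [-0.01, 0, 0], "rot": [0, 0, 0], "gripper": 0.65},
    {"translation": [-0.005, 0, 0], "rot": [0, 0, 0], "gripper": 0.65},
    {"translation": [0, 0, 0], "rot": [0, 0, 0], "gripper": 0.65},
  ],
)

```text
t: 7.85
tool_pos: [0.5211, -0.0588, 0.0694]
orientation: [[0.098, 0.995, 0.001], [0.995, -0.098, 0.0], [0.001, 0.001, -1.0]]
ft_force: [1.5, 3.0, 4.9]
grip_width: 0.652
grip_force: 2.7
```

```bash
python3 st.py;python3 - <<'E'
from plant import bot
import cv2,numpy as np
a=bot.camera("side")["frame"][160:310,180:345,::-1]
cv2.imwrite("pics/p5.png",cv2.convertScaleAbs(cv2.resize(a,None,fx=4,fy=4,interpolation=cv2.INTER_CUBIC),alpha=1.3,beta=10))
E
```

```text
t 7.85 world [ 0.5211 -0.0588  0.0694] chute TCP mm [ 32.7 -33.9  69.4] tip z 61.4 reach 0.008 w 0.6519719898295318
R in chute
 [[-1.    -0.001 -0.001]
 [-0.001  1.     0.001]
 [ 0.001  0.001 -1.   ]] 
F chute [-3.09  1.18  4.91] q [-0.16  0.12  2.06  0.    0.96 -0.06]
```

View pics/p5.png

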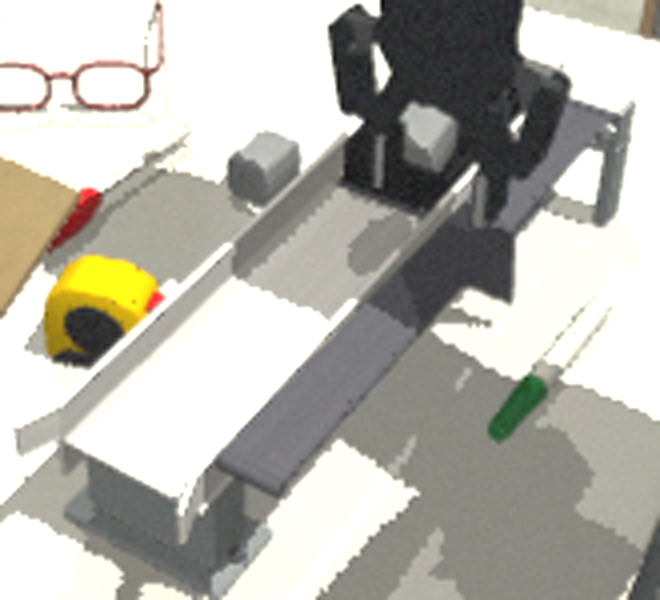

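The tray is nearly through and the gate is at about 0.18 rad. I'll go down 1.6 mm more and creep home, watching the force.

Emit:
jog_arm(
  increments=[
    {"translation": [-0.002, 0, 0.002], "rot": [0, 0, 0], "gripper": 0.65},
    {"translation": [-0.006, 0, 0.002], "rot": [0, 0, 0], "gripper": 0.65},
    {"translation": [-0.006, 0, 0], "rot": [0, 0, 0], "gripper": 0.65},
    {"translation": [-0.006, 0, 0], "rot": [0, 0, 0], "gripper": 0.65},
    {"translation": [-0.006, 0, 0], "rot": [0, 0, 0], "gripper": 0.65},
    {"translation": [-0.006, 0, 0], "rot": [0, 0, 0], "gripper": 0.65},
    {"translation": [-0.003, 0, 0], "rot": [0, 0, 0], "gripper": 0.65},
    {"translation": [0, 0, 0], "rot": [0, 0, 0], "gripper": 0.65},
  ],
)

```text
t: 8.57
tool_pos: [0.5199, -0.0722, 0.0679]
orientation: [[0.098, 0.995, 0.001], [0.995, -0.098, 0.001], [0.001, 0.001, -1.0]]
ft_force: [1.9, 4.7, 5.9]
grip_width: 0.651
grip_force: 3.5
```

```bash
python3 st.py
```

```text
t 8.5667 world [ 0.5199 -0.0722  0.0679] chute TCP mm [ 46.1 -33.7  67.9] tip z 59.9 reach 0.008 w 0.6505550433058619
R in chute
 [[-1.    -0.001 -0.001]
 [-0.001  1.     0.001]
 [ 0.001  0.001 -1.   ]] 
F chute [-4.9   1.41  5.94] q [-0.19  0.12  2.06  0.    0.96 -0.09]
```

Emit:
jog_arm(
  increments=[
    {"translation": [-0.004, 0, 0], "rot": [0, 0, 0], "gripper": 0.65},
    {"translation": [-0.004, 0, 0], "rot": [0, 0, 0], "gripper": 0.65},
    {"translation": [0, 0, 0], "rot": [0, 0, 0], "gripper": 0.65},
  ],
)

```text
t: 8.82
tool_pos: [0.5199, -0.0726, 0.0679]
orientation: [[0.098, 0.995, 0.002], [0.995, -0.098, 0.006], [0.006, 0.001, -1.0]]
ft_force: [2.4, 15.4, 7.3]
grip_width: 0.647
grip_force: 8.9
```

```bash
python3 st.py
```

```text
t 8.8167 world [ 0.5199 -0.0726  0.0679] chute TCP mm [ 46.6 -33.7  67.9] tip z 59.9 reach 0.008 w 0.6465549828058113
R in chute
 [[-1.    -0.001 -0.006]
 [-0.001  1.     0.001]
 [ 0.006  0.001 -1.   ]] 
F chute [-15.53   0.88   7.28] q [-0.19  0.12  2.06  0.01  0.96 -0.1 ]
```

There is a firm stop at 15 N with the tray at its home position, within calibration. I'll back off, lift clear and retreat.

Emit:
jog_arm(
  increments=[
    {"translation": [0.01, 0, 0], "rot": [0, 0, 0], "gripper": 0.65},
    {"translation": [0.008, 0, 0], "rot": [0, 0, 0], "gripper": 0.65},
    {"translation": [0, 0, 0], "rot": [0, 0, 0], "gripper": 0.65},
    {"translation": [0, 0, -0.02], "rot": [0, 0, 0], "gripper": 0.65},
    {"translation": [0, 0, -0.025], "rot": [0, 0, 0], "gripper": 0.65},
    {"translation": [0, 0, -0.025], "rot": [0, 0, 0], "gripper": 0.65},
    {"translation": [0, 0, -0.03], "rot": [0, 0, 0], "gripper": 0.65},
    {"translation": [0, 0, -0.06], "rot": [0, 0, 0], "gripper": 0.65},
    {"translation": [0, 0, -0.08], "rot": [0, 0, 0], "gripper": 0.65},
    {"translation": [0, 0, -0.08], "rot": [0, 0, 0], "gripper": 0.65},
    {"translation": [0, 0, -0.08], "rot": [0, 0, 0], "gripper": 0.65},
    {"translation": [0, -0.08, -0.06], "rot": [0, 0, 0], "gripper": 0.65},
    {"translation": [0.03, -0.08, -0.02], "rot": [0, 0, 0], "gripper": 0.65},
    {"translation": [0.06, -0.06, 0], "rot": [0, 0, 0], "gripper": 0.65},
    {"translation": [0.06, -0.03, 0], "rot": [0, 0, 0], "gripper": 0.65},
    {"translation": [0, 0, 0], "rot": [0, 0, 0], "gripper": 0.65},
    {"translation": [0, 0, 0], "rot": [0, 0, 0], "gripper": 0.65},
    {"translation": [0, 0, 0], "rot": [0, 0, 0], "gripper": 0.65},
  ],
)

```text
t: 10.32
tool_pos: [0.426, 0.0007, 0.2598]
orientation: [[0.097, 0.995, 0.001], [0.995, -0.097, -0.0], [-0.0, 0.001, -1.0]]
ft_force: [0.6, 0.6, 0.3]
grip_width: 0.649
grip_force: 0.0
```

```bash
python3 st.py;python3 - <<'E'
from plant import bot
import cv2,numpy as np
a=bot.camera("side")["frame"][155:310,180:345,::-1];b=bot.camera("top")["frame"][180:275,170:360,::-1]
g=lambda im,w,h:cv2.convertScaleAbs(cv2.resize(im,(w,h),interpolation=cv2.INTER_CUBIC),alpha=1.3,beta=10)
cv2.imwrite("pics/p6.png",np.hstack([g(a,330,310),g(b[:, 80:],468,404)[47:357]]))
E
```

```text
t 10.3167 world [0.426  0.0007 0.2598] chute TCP mm [ -17.1 -134.3  259.8] tip z 251.8 reach 0.008 w 0.6486241797164407
R in chute
 [[-1.    -0.002  0.   ]
 [-0.002  1.     0.001]
 [-0.     0.001 -1.   ]] 
F chute [-0.69  0.55  0.26] q [-0.06 -0.25  2.04 -0.    1.35  0.04]
```

View pics/p6.png

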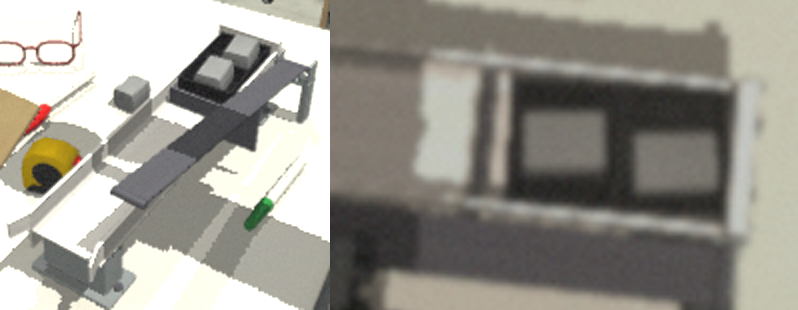

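The tray sits against the end stop (top view, front at x≈735). The leaf is up behind it at x≈488, with a gap before the tray's rear. Both blocks are in their pockets, the pedal is raised, and the bystanders in view have not moved.

```bash
python3 -c "
from plant import bot
print(bot.job_done())"
```

```text
the job is handed in; nothing more can be done
None
```

The tray is home against the end stop with both blocks in it, the gate has sprung up behind it, the arm is clear, and the job was handed in at about 10 s.

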